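Latch the lid of a hot-food carrier

TASK

The blue insulated food carrier is packed and ready to go out: bring its lid down onto the red seal, flip the wire bail over the lid's keeper so that its crossbar drops in behind the upturned lip, then press the latch lever down past centre until it lies fully home against the carrier. It is a stiff latch but it needs no forcing: never lean on the lever or the lid with more than about two and a half kilos (25 N). Leave the other kitchen things standing where they are.

Things in the scene. Friction and masses are not known exactly. Their poses are not given: they have to be found in the camera images.
- carrier: Dark blue insulated food carrier, fixed: 320 deep (own x), 380 wide (own y), walls 150 mm high plus a 4 mm red seal on the rim. Origin: centre of its underside. Its latch face is the vertical plane 160 mm from the origin along own -x; 'out' below means along own -x, measured from that face. Latch and keeper sit at own y = 0; the lid hinges along the opposite edge.
- carrier_lid (a joint): Lid angle, rad: 0 = resting on the seal, positive = open. Starts 0.2 to 0.45. Lid: slab 320 x 380 x 30 mm, its hinge line 326 mm behind the latch face and 154 mm above the table. A stiff hinge holds it where left; 1 to 5 N down at its front edge closes it; then the seal gives about 1 mm per 35 N at that edge.
- lid_edge (a point): Point on the lid's top surface, 25 mm behind its latch-side edge, at mid-width: the place to push it down. With the lid shut it is 184 mm above the table.
- keeper_seat (a point): Where the centre of the bail's crossbar lies when hooked: in the channel of the steel keeper (28 mm wide) on the lid's latch edge; 13.5 mm out, 170 mm above the table with the lid shut, about 2 mm less when latched. Axes as the lid's (-x out, z up). The channel floor is 2.5 mm below; the channel's back slopes up to the lid, so a bar dropped between lid and lip slides in.
- bail_bar (a point): Centre of the crossbar of the bail, a loose U of 5 mm steel wire, 48 mm wide outside, 30 g. With the lever open it leans outwards 8 to 26 degrees from upright against a stop; pushed inwards over the top it falls by itself over the lip against the lid, and slides down into the channel as the lever is pressed (taut from about 1.05 rad).
- latch_lever (a joint): Lever angle, rad: 0 = fully home (hard stop), hanging down along the face; pi/2 = straight out; 2.15 = open stop. Starts 1.75 to 2.05. It stays where left (friction 0.2 Nm). With the bail hooked the torque rises to about 0.45 Nm near 0.6 rad, fades at dead centre (about 0.2), and it must still be pressed to 0: it does not snap home. Let go before centre it may spring back.
- portion_tub: Bystander: white tub with a blue lid, 118 mm wide, 74 mm tall, standing near the latch; origin at the centre of its underside, z up.
- seasoning_jar: Bystander: amber jar with a steel cap, 58 mm wide, 86 mm tall, standing near the latch on the other side; origin at the centre of its underside, z up.
- squeeze_bottle: Bystander: red squeeze bottle, 54 mm wide, 196 mm tall; origin at the centre of its underside, z up.
- pepper_mill: Bystander: dark wood pepper mill, 54 mm wide, 161 mm tall; origin at the centre of its underside, z up.
- mixing_bowl: Bystander: steel bowl, 170 mm wide, 75 mm tall; origin at the centre of its underside, z up.
- ramekin: Bystander: white ramekin, 76 mm wide, 42 mm tall; origin at the centre of its underside, z up.
- keeper_lip (a point): Middle of the top of the keeper's upturned outer lip (3.5 mm thick): 19.75 mm out, 174.6 mm above the table with the lid shut. The crossbar must come over it from outside and end up between it and the lid.
- latch_mount (a point): Nominal place of the lever's pivot axis, mid-width: 16 mm out, 142 mm above the table; axes as the carrier's. The latch plate is screwed on through slotted holes, so the whole latch (plate, pivot, lever, bail) really sits up to 2 mm nearer to or farther out from the carrier than this and lever_home say, differently each time: the lever's stop has to be felt.
- latch_bail (a joint): Angle of the bail on its pins, rad, relative to the lever; grows as the bail swings in towards the lid; starts at its outward stop, -2.17. Pins 18 mm from the lever's pivot, 42 mm from the crossbar. With the lever above 1.75 rad a bail swung over clears the lip by 4 to 10 mm; with the lever below about 1.5 rad the crossbar strikes the outside of the lip instead.
- lever_home (a point): Nominal place of the pressing spot when the lever is home: 22.5 mm out, 104 mm above the table, 38 mm from the pivot. Lever: steel channel 32 mm wide, its flat pressing face (outer face when closed) 6.5 mm off the radial plane through the pivot, reaching to 44 mm from the pivot, then a 14 mm lip flaring outwards. Pressing at this spot takes up to about 12 N. Free space around.

How it is judged:
On the way, in this order (a step that is already met when the one before it is completed fails the run):
1. the lid is down on its seal (value of joint carrier_lid below 0.008 rad), for 0.2 s.
2. the bail's crossbar is over the keeper, behind its lip (value of joint carrier_lid below 0.008 rad and x of bail_bar in the frame of keeper_seat between -0.0045 and 0.012 m and z of bail_bar in the frame of keeper_seat above -0.003 m), for 0.2 s.
3. the lever is home with the bail in the keeper (value of joint latch_lever below 0.025 rad and x of bail_bar in the frame of keeper_seat between -0.0045 and 0.006 m and z of bail_bar in the frame of keeper_seat between -0.003 and 0.003 m), for 0.2 s.
At the end, for the whole second after the job is handed in: The lever is within 0.025 rad of fully home and at rest, the bail's crossbar lies in the keeper's channel (within 3 mm in height and about 5 mm in depth of keeper_seat), and the lid's keeper is drawn down to below 168.5 mm above the table (1.5 mm into the seal); everything released (all of step 3 and z of keeper_seat in the frame of carrier below 0.1685 m and velocity of joint latch_lever below 0.05 rad/s); the robot touches nothing.
It fails at once if the lever is pushed with more than 25 N (contact force between any of latch_lever_c0, latch_lever_c1 and anything else above 25 N).
It fails at once if the robot presses on the lid with more than 25 N (contact force between carrier_lid_c0 and the fingers above 25 N or contact force between carrier_lid_c0 and the arm above 25 N).
It fails at once if a bystander is shoved more than 30 mm or tipped ((distance of portion_tub from where it was at the start of the episode above 0.03 m or angle between portion_tub's own z axis and vertical above 0.5 rad) or (distance of seasoning_jar from where it was at the start of the episode above 0.03 m or angle between seasoning_jar's own z axis and vertical above 0.5 rad) or (distance of squeeze_bottle from where it was at the start of the episode above 0.03 m or angle between squeeze_bottle's own z axis and vertical above 0.5 rad) or (distance of pepper_mill from where it was at the start of the episode above 0.03 m or angle between pepper_mill's own z axis and vertical above 0.5 rad) or (distance of mixing_bowl from where it was at the start of the episode above 0.03 m or angle between mixing_bowl's own z axis and vertical above 0.5 rad) or (distance of ramekin from where it was at the start of the episode above 0.03 m or angle between ramekin's own z axis and vertical above 0.5 rad)).
It also fails if it takes over 64 s, if anything falls off the work surface, if the arm or the gripper's body presses on something with over 40 N, if the wrist force passes 120 N, or if a joint passes its speed limit or range.

ROBOT

A 6-joint arm with a two-finger parallel gripper is mounted at the origin on the work surface. World frame = base frame: x ahead of the robot, y to its left, z up, the work surface at z = 0. Lengths are in m, angles in rad, forces in N, time in s.
With the tool pointing down it reaches from about 0.35 to 0.775 m from the base axis. Payload 7.3 kg.
Tool frame: the origin (TCP) lies between the finger pads; the fingertips stand ahead of it and the grasp point (between the pads) lies 6 mm ahead of it (robot.tip_extent is the x of the fingertips in the tool frame, in m); x points along the fingers, z is the direction in which the jaws open and shut, and the axes are right-handed (so a half turn about x gives the same grasp; the last joint's range is limited). The gripper opens to 92 mm and grips with 3 to 60 N. Pads are 19 mm wide; open, the fingers measure 130 mm over their backs; the gripper's body (75 mm by 190 mm) begins 47 mm behind the grasp point.
Start: joints at [1.02, 0.342, 1.524, -0, 1.275, -0.146], TCP at [0.207, 0.483, 0.252] pointing down, gripper open.
Joint ranges: [-2.53, 2.53], [-0.77, 2.02], [0.04, 2.7], [-1, 4.14], [0.28, 2.66], [-3.11, 3.11]. Speed limits (rad/s): [2.57, 2.57, 3.14, 3.14, 3.14, 3.14].

INTERFACE

Orientations are given as [roll, pitch, yaw] about the fixed x, y, z axes, in that order (R = Rz(yaw) Ry(pitch) Rx(roll)).
In Python, from cell import robot gives the robot as it stands. The module is installed in compiled form; this text tells all that it offers.
- The arm moves only by the shell command python3 -m creep 'ROWS' [FORCE]. ROWS is JSON, a list of rows, each an object with "translation": the shift along the tool's x, y, z in m, a list of three; "twist": the turn, a rotation vector about the tool's x, y, z in rad, a list of three; "hand": the opening in per cent of the stroke, from 0 (shut) to 100 (fully open). A call has 1 to 5 rows; each row is the pose to reach, as a shift and turn from the pose measured when the call began, along the tool's axes at that moment; what a row does not reach only later rows make up. A row lasts 1/10 s, in which the tool goes at most 50 mm and 8.59 degrees, less where a joint would pass 70% of its speed; a pose out of reach is approached as far as the arm can. A call with a gripper value outside its range is refused whole. The fingers move at their own pace and stop on an object; FORCE is the grip in N (left out, the last holds). Time passes only in rows, so rows that repeat a pose let the fingers close. It gives the time, the measured TCP pose, the force and the opening at its end, in the units of the state.
- robot.observe(): the state, without advancing time (a new reading comes with each control period).
- robot.read_camera(name): name is "scene" or "top" or "wrist"; returns the picture (420x560x3 uint8, blue, green, red); there is no depth.
- robot.calibration(name): a dict with "intrinsics" (3x3 intrinsics, pixels), "cam_to_world" (4x4, takes a point from camera to world coordinates); the wrist camera has in their place "mount" (4x4, takes a point from camera to tool coordinates, whose origin is the TCP and whose axes are the tool frame's). Camera axes: x right, y up, looking along -z (the intrinsics and any distortion apply to the point x, -y, -z); pixel columns grow to the right and rows downward; lengths in m; the calibration is good to about 2 mm. The wrist camera is an equidistant fisheye: a pixel r from the principal point sees the ray r / f radians off the axis. A picture is of the moment at which its call begins: read the wrist's pose just before it. calibration takes no time and is no camera call.
- robot.hand_in(): hands the job in, once; it reports no verdict.
The state is a dict: "time": time; "qpos": joint angles; "qvel": joint speeds; "joint_efforts": joint torques, N m; "tool_pos": TCP position; "tool_rot": TCP orientation; "contact_force": force on the tool from outside, world axes, zero at the start; "torque": the same for the moment, N m; "opening": finger opening in m.
Only numpy, scipy, OpenCV 4.12 (cv2) and the standard library are available. Lean on these libraries where they do the work, as an engineer would, in place of code of your own. Each camera call takes 0.05 s, during which the arm holds its last target. There are 200 camera calls.

## Working session

There is one attempt and no reset: what is moved stays moved. The work goes in short steps, Python scripts to look and compute and a shell command to move; the robot and the scene stay as the last step left them, time stands still between calls to the robot, and variables do not carry over. Pictures are saved under pics/ and viewed, about 8 in all and at most 12, crops included, and the job is handed in when it is done.

```bash
mkdir -p pics
cat > h.py <<'E'
import numpy as np, cv2
from cell import robot
from scipy.spatial.transform import Rotation as R
def ray(cal,u,v):
    K=np.array(cal["intrinsics"]);T=np.array(cal["cam_to_world"])
    d=np.linalg.inv(K)@[u,v,1]; d=np.array([d[0],-d[1],-d[2]])
    return T[:3,3],T[:3,:3]@d
def onz(cal,u,v,z):
    o,d=ray(cal,u,v); return o+d*(z-o[2])/d[2]
def proj(cal,p):
    K=np.array(cal["intrinsics"]);T=np.linalg.inv(np.array(cal["cam_to_world"]))
    c=T[:3,:3]@np.array(p)+T[:3,3]; q=K@[c[0],-c[1],-c[2]]; return q[:2]/q[2]
def toolmove(p,rpy=None):
    "rows: shift and twist in tool axes from now to world p,rpy"
    s=robot.observe(); r=R.from_euler('xyz',s["tool_rot"])
    t=r.inv().apply(np.array(p)-s["tool_pos"])
    w=(r.inv()*R.from_euler('xyz',rpy)).as_rotvec() if rpy is not None else np.zeros(3)
    return t.round(4),w.round(4)
E
python3 - <<'E'
from h import *
np.set_printoptions(precision=4,suppress=True)
s=robot.observe(); print(s, robot.tip_extent)
a=robot.read_camera("scene");b=robot.read_camera("top")
cv2.imwrite("pics/scene.png",a);cv2.imwrite("pics/top.png",b)
for n in("scene","top","wrist"): print(robot.calibration(n))
E
```

```text
{'time': 0.0, 'qpos': array([ 1.02  ,  0.3427,  1.525 , -0.    ,  1.2753, -0.146 ]), 'qvel': array([-0.0011,  0.0004, -0.    , -0.0001,  0.0021,  0.0022]), 'joint_efforts': array([ -0.0006, -43.1254, -24.4212,   0.0717,   0.0563,  -0.0001]), 'tool_pos': array([0.2066, 0.4823, 0.2511]), 'tool_rot': array([ 2.9999,  1.5693, -2.1173]), 'contact_force': array([-0.5039, -0.0495,  0.8658]), 'torque': array([0.002 , 0.0319, 0.0241]), 'opening': 0.09192955099589127} 0.025
{'intrinsics': array([[492.3607,   0.    , 281.6527],
       [  0.    , 492.3607, 207.0278],
       [  0.    ,   0.    ,   1.    ]]), 'cam_to_world': array([[ 0.5614, -0.6702,  0.4855,  1.2191],
       [ 0.8274,  0.4646, -0.3155, -0.5128],
       [-0.0141,  0.5788,  0.8153,  1.2719],
       [ 0.    ,  0.    ,  0.    ,  1.    ]])}
{'intrinsics': array([[405.8239,   0.    , 281.4759],
       [  0.    , 405.8239, 214.5214],
       [  0.    ,   0.    ,   1.    ]]), 'cam_to_world': array([[ 0.0244,  0.9914, -0.1283,  0.3694],
       [-0.9997,  0.0248,  0.0014, -0.0271],
       [ 0.0046,  0.1282,  0.9917,  1.2523],
       [ 0.    ,  0.    ,  0.    ,  1.    ]])}
{'intrinsics': array([[325.1923,   0.    , 276.9995],
       [  0.    , 325.1923, 210.7356],
       [  0.    ,   0.    ,   1.    ]]), 'mount': array([[-0.0002,  0.2999, -0.954 , -0.1331],
       [ 0.0015,  0.954 ,  0.2999,  0.0816],
       [ 1.    , -0.0014, -0.0007,  0.0003],
       [ 0.    ,  0.    ,  0.    ,  1.    ]])}
```

View pics/scene.png

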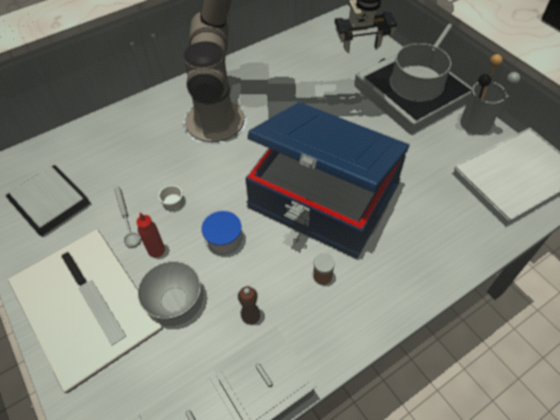

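View pics/top.png

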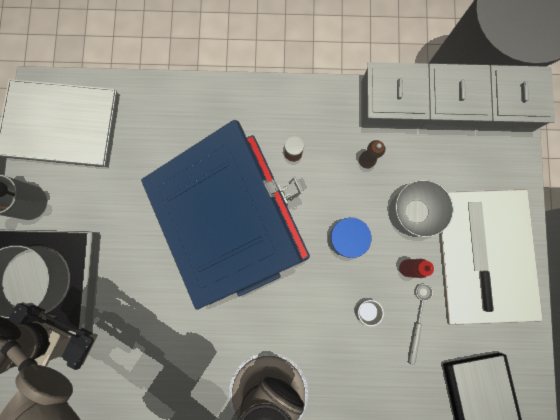

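The carrier's latch side faces right and up in the top view, which is world +x/-y. The latch sits near (288,188), and the jar at (293,150) and tub at (351,238) stand either side of it. Next I measure the rim line and the steel parts.

Run:
```python
from h import *
np.set_printoptions(precision=4,suppress=True)
cs,ct=robot.calibration("scene"),robot.calibration("top")
a=cv2.imread("pics/scene.png");b=cv2.imread("pics/top.png")
def red(im,box):
    h=cv2.cvtColor(im,cv2.COLOR_BGR2HSV)
    m=(((h[...,0]<8)|(h[...,0]>172))&(h[...,1]>150)&(h[...,2]>90)).astype(np.uint8)
    k=np.zeros_like(m);x0,y0,x1,y1=box;k[y0:y1,x0:x1]=1;return m*k
m=red(b,(230,120,330,280)); ys,xs=np.nonzero(m)
# top view: outer (right) edge per row -> world at z=.154
pts=np.array([[xs[ys==y].max()+.5,y] for y in np.unique(ys)][4:-10],float)
w=np.array([onz(ct,u,v,.154)for u,v in pts])[:,:2]
vx,vy,x0,y0=cv2.fitLine(w.astype(np.float32),cv2.DIST_HUBER,0,1e-3,1e-3).ravel()
t=(w-[x0,y0])@[vx,vy];print("top line dir",vx,vy,"pt",x0,y0,"len",np.ptp(t),"resid",np.abs((w-[x0,y0])@[-vy,vx]).max())
n=len(ys);q=cv2.convexHull(np.c_[xs,ys])[:,0]
d=np.array([123,-57])/135.6;l=np.array([57,123])/135.6
for c in(q[np.argmax(q@(l+.5*d))],q[np.argmax(q@(-l+.5*d))]):print("top corner",c,onz(ct,*c,.154))
m=red(a,(235,130,420,260));ys,xs=np.nonzero(m);q=cv2.convexHull(np.c_[xs,ys])[:,0]
print("scene hull",cv2.approxPolyDP(q.reshape(-1,1,2),3,True)[:,0].tolist())
for c in(q[q[:,0].argmin()],q[q[:,1].argmax()]):print(c,onz(cs,*c,.154))
crop=cv2.resize(b[130:270,230:340],None,fx=5,fy=5,interpolation=cv2.INTER_CUBIC)[:600]
c2=cv2.resize(a[140:260,240:400],None,fx=5,fy=5,interpolation=cv2.INTER_CUBIC)
cv2.imwrite("pics/c1.png",crop);cv2.imwrite("pics/c2.png",c2)
for nme,uv in dict(tub=(351,238),jar=(293,148)).items():print(nme,onz(ct,*uv,.08))
print("mill",onz(ct,376,148,.16),"bottle",onz(ct,427,268,.19))
```

```text
top line dir 0.89970714 0.4364941 pt 0.5392348 -0.033480015 len 0.32478940524937705 resid 0.007966850005642206
top corner [306 255] [ 0.4031 -0.0974  0.154 ]
top corner [252 137] [0.7279 0.0591 0.154 ]
scene hull [[374, 204], [365, 223], [358, 227], [248, 176], [269, 149]]
[248 177] [ 0.4088 -0.1005  0.154 ]
[361 227] [0.7302 0.0588 0.154 ]
tub [ 0.4575 -0.2315  0.08  ]
jar [ 0.7214 -0.0581  0.08  ]
mill [ 0.7033 -0.2863  0.16  ] bottle [ 0.3761 -0.4101  0.19  ]
```

View pics/c2.png

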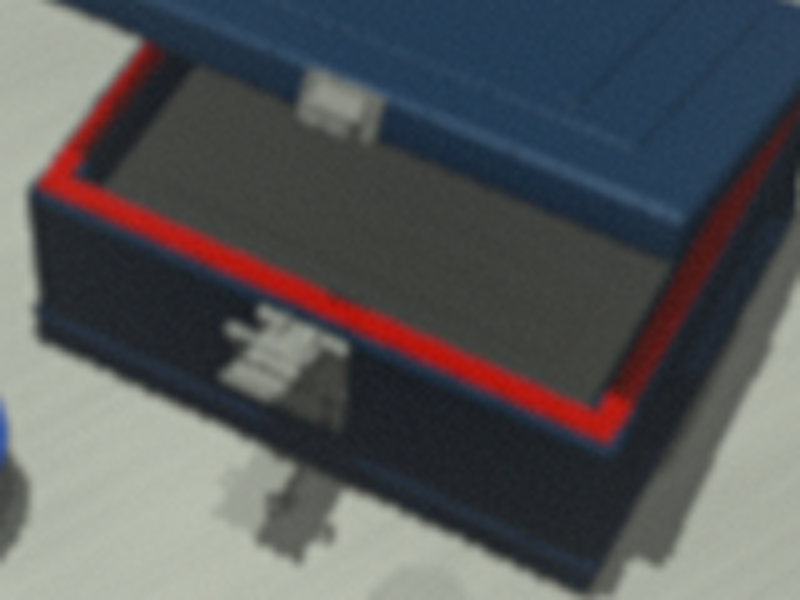

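View pics/c1.png

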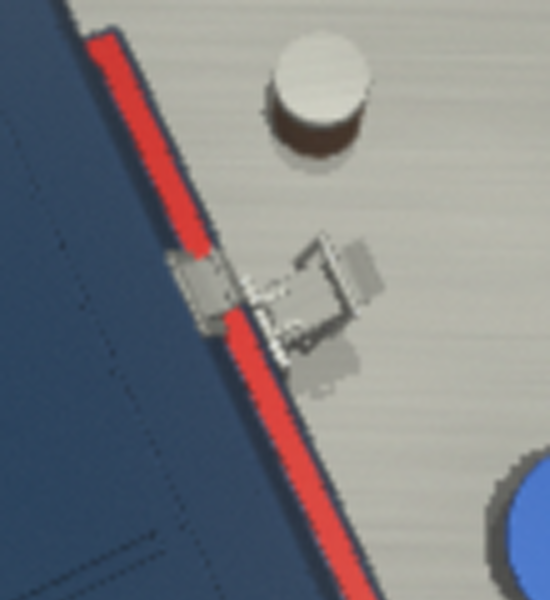

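The crops show the keeper on the lid edge, around top-view pixel (271,188). They also show the lever sticking out with the bail's crossbar at about (297,185) in the top view, leaning outward. The seal corners agree between views to about 5 mm, and the seal is inset about 10 mm per side.

```bash
cat >> h.py <<'E'
l=np.array([.8997,.4365,0]); out=np.array([.4365,-.8997,0]); mid=np.array([.5675,-.020,0])
def loc(p): d=np.array(p)-mid; return np.array([d@out,d@l,p[2]])
def wld(o,la,z): return mid+o*out+la*l+[0,0,z]
def two(c1,p1,c2,p2):
    o1,d1=ray(c1,*p1);o2,d2=ray(c2,*p2)
    s=np.linalg.lstsq(np.c_[d1,-d2],o2-o1,rcond=None)[0]
    a,b=o1+s[0]*d1,o2+s[1]*d2;return (a+b)/2,np.linalg.norm(a-b)
E
python3 - <<'E'
from h import *
np.set_printoptions(precision=4,suppress=True)
cs,ct=robot.calibration("scene"),robot.calibration("top")
C=lambda u,v:(230+u/5,130+v/5)
print("bar top z.188",loc(onz(ct,*C(337,275),.188)))
print("bar ends",loc(onz(ct,*C(322,238),.188)),loc(onz(ct,*C(352,312),.188)))
S=lambda u,v:(240+u/5,140+v/5)
# keeper outer-top edge centre & lid corner
p,e=two(ct,C(222,282),cs,S(338,125));print("keeper outer edge",loc(p),e)
p,e=two(ct,(236,121),cs,S(685,230));print("lid corner",loc(p),e)
# dark wall outer edge at z=.150 from crop
for u,v in((125,38),(385,600),(300,405)):print("wall edge",loc(onz(ct,*C(u,v),.15)))
# plan: camera orientation options; tool down with jaw axis z along l
s=robot.observe();r=R.from_euler('xyz',s["tool_rot"]);print(r.as_matrix())
x=np.array([0,0,-1.])
for sg in(1,-1):
    z=sg*l;y=np.cross(z,x);Q=R.from_matrix(np.c_[x,y,z]);print(sg,(r.inv()*Q).as_rotvec(), "y",y)
E
```

```text
bar top z.188 [ 0.0529 -0.0034  0.188 ]
bar ends [0.0541 0.0182 0.188 ] [ 0.0518 -0.0249  0.188 ]
keeper outer edge [-0.0138  0.0015  0.2934] 0.0066558597569706815
lid corner [-0.0326  0.1869  0.3001] 0.00668723989324668
wall edge [0.0061 0.1751 0.15  ]
wall edge [ 0.0063 -0.1706  0.15  ]
wall edge [ 0.0088 -0.0546  0.15  ]
[[-0.0007 -0.9192  0.3938]
 [-0.0012  0.3938  0.9192]
 [-1.      0.0002 -0.0014]]
1 [ 0.7143 -0.0014  0.0003] y [-0.4365  0.8997  0.    ]
-1 [-2.4273 -0.0004 -0.0018] y [ 0.4365 -0.8997  0.    ]
```

```bash
sed -i 's/mid=np.array(\[.5675,-.020,0\])/mid=np.array([.5675,-.020,0])+.0065*out/' h.py
cat >> h.py <<'E'
def rot(t): # tilt t: tool x points down, leaning inwards by t
    x=-np.sin(t)*out-np.cos(t)*np.array([0,0,1.]); return R.from_matrix(np.c_[x,np.cross(l,x),l])
def plan(o,la,z,t=0): # tip centre target
    Q=rot(t); p=wld(o,la,z)-.025*Q.as_matrix()[:,0]
    s=robot.observe(); print(s["time"].__round__(2),"tip now",(loc(np.array(s["tool_pos"])+.025*R.from_euler('xyz',s["tool_rot"]).as_matrix()[:,0])*1000).round(1),"->",*toolmove(p,Q.as_euler('xyz')),"F",np.round(s["contact_force"],1),"op",round(s["opening"],3))
E
python3 -m creep '[{"translation":[-0.1,0,0],"twist":[0.15,0,0],"hand":0},{"translation":[-0.1,0,0],"twist":[0.3,0,0],"hand":0},{"translation":[-0.1,0,0],"twist":[0.44,0,0],"hand":0}]' 20
python3 -c "
from h import *;plan(-.045,0,.36)"
```

```text
time: 0.4
tool_pos: [0.2076, 0.4841, 0.3577]
tool_rot: [0.306, 1.56, 1.026]
contact_force: [-0.3, -0.0, 1.1]
opening: 0.0727
0.4 tip now [-617.3 -103.5  332.7] -> [-0.0296 -0.5791 -0.0514] [ 0.2684  0.0095 -0.0045] F [-0.3 -0.   1.1] op 0.073<sys>:0: UserWarning: Gimbal lock detected. Setting third angle to zero since it is not possible to uniquely determine all angles.
```

```bash
python3 -m creep '[{"translation":[-0.04,-0.05,-0.005],"twist":[0.13,0,0],"hand":0},{"translation":[-0.04,-0.10,-0.01],"twist":[0.268,0.009,-0.004],"hand":0},{"translation":[-0.04,-0.15,-0.013],"twist":[0.268,0.009,-0.004],"hand":0},{"translation":[-0.04,-0.20,-0.018],"twist":[0.268,0.009,-0.004],"hand":0},{"translation":[-0.04,-0.25,-0.022],"twist":[0.268,0.009,-0.004],"hand":0}]'
python3 -W ignore -c "
from h import *;plan(-.045,0,.36)"
```

```text
time: 0.9
tool_pos: [0.3475, 0.2914, 0.3966]
tool_rot: [1.021, 1.57, 1.474]
contact_force: [1.2, 1.1, -0.3]
opening: 0.0324
0.9 tip now [-382.7  -62.   371.6] -> [ 0.0115 -0.3378  0.0617] [ 0.0009  0.0003 -0.0005] F [ 1.2  1.1 -0.3] op 0.032
```

```bash
python3 -m creep '[{"translation":[0,-0.05,0.01],"twist":[0,0,0],"hand":0},{"translation":[0,-0.10,0.02],"twist":[0,0,0],"hand":0},{"translation":[0,-0.15,0.03],"twist":[0,0,0],"hand":0},{"translation":[0,-0.20,0.04],"twist":[0,0,0],"hand":0},{"translation":[0,-0.25,0.05],"twist":[0,0,0],"hand":0}]'
python3 -m creep '[{"translation":[0,-0.05,0.01],"twist":[0,0,0],"hand":0},{"translation":[0,-0.088,0.015],"twist":[0,0,0],"hand":0},{"translation":[0,-0.088,0.015],"twist":[0,0,0],"hand":0}]'
python3 -W ignore - <<'E'
from h import *
plan(-.045,0,.32)
cv2.imwrite("pics/w1.png",robot.read_camera("wrist"))
E
```

```text
time: 1.4
tool_pos: [0.4985, 0.0919, 0.3963]
tool_rot: [1.56, 1.57, 2.013]
contact_force: [0.8, 0.7, -0.3]
opening: 0.0004
time: 1.7
tool_pos: [0.5524, 0.0149, 0.3942]
tool_rot: [2.813, 1.568, -3.023]
contact_force: [-0.5, 0.6, -0.5]
opening: 0.0006
1.7 tip now [-44.5   1.6 369.2] -> [ 0.0492  0.0004 -0.0015] [-0.0048 -0.0029 -0.001 ] F [-0.5  0.6 -0.5] op 0.001
```

View pics/w1.png

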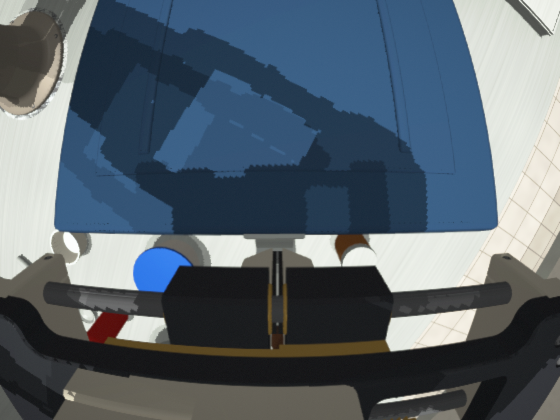

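The wrist view shows the lid front edge at row 232, and the keeper at column 274 is in line with the fingers at column 277. Now I push the lid down along its arc.

```bash
python3 -m creep '[{"translation":[0.04,0.0175,-0.0015],"twist":[0,0,0],"hand":0},{"translation":[0.07,0.0175,-0.0015],"twist":[0,0,0],"hand":0},{"translation":[0.085,0.014,-0.0015],"twist":[0,0,0],"hand":0},{"translation":[0.10,0.008,-0.0015],"twist":[0,0,0],"hand":0},{"translation":[0.115,0.002,-0.0015],"twist":[0,0,0],"hand":0}]'
python3 -W ignore -c "
from h import *;plan(-.034,0,.2)"
```

```text
time: 2.25
tool_pos: [0.5476, 0.02, 0.2795]
tool_rot: [2.264, 1.566, 2.715]
contact_force: [-1.6, 1.7, 1.3]
opening: 0.0003
2.25 tip now [-51.3  -0.6 254.5] -> [ 0.0544 -0.0174  0.0007] [-0.0014 -0.0028 -0.0034] F [-1.6  1.7  1.3] op 0.0
```

```bash
python3 -m creep '[{"translation":[0.012,-0.005,0],"twist":[0,0,0],"hand":0},{"translation":[0.024,-0.010,0],"twist":[0,0,0],"hand":0},{"translation":[0.036,-0.014,0],"twist":[0,0,0],"hand":0},{"translation":[0.048,-0.017,0],"twist":[0,0,0],"hand":0},{"translation":[0.054,-0.018,0],"twist":[0,0,0],"hand":0}]'
python3 -m creep '[{"translation":[0.003,0,0],"twist":[0,0,0],"hand":0},{"translation":[0.003,0,0],"twist":[0,0,0],"hand":0}]'
python3 -W ignore -c "
from h import *;plan(-.034,0,.19)"
```

```text
time: 2.75
tool_pos: [0.5551, 0.0037, 0.2241]
tool_rot: [2.343, 1.565, 2.794]
contact_force: [0.0, 0.5, 2.6]
opening: 0.0003
time: 2.95
tool_pos: [0.5549, 0.0035, 0.2205]
tool_rot: [2.423, 1.565, 2.873]
contact_force: [0.0, 0.5, -0.1]
opening: 0.0006
2.95 tip now [-33.2  -1.2 195.5] -> [0.0055 0.0008 0.0011] [-0.0017 -0.0047 -0.0041] F [ 0.   0.5 -0.1] op 0.001
```

```bash
for i in 1 ; do python3 -m creep '[{"translation":[0.003,0,0],"twist":[0,0,0],"hand":0},{"translation":[0.006,0,0],"twist":[0,0,0],"hand":0},{"translation":[0.008,0,0],"twist":[0,0,0],"hand":0}]'; done
python3 -m creep '[{"translation":[0.001,0,0],"twist":[0,0,0],"hand":0},{"translation":[0.001,0,0],"twist":[0,0,0],"hand":0}]'
python3 -W ignore -c "
from h import *;plan(-.034,0,.184)"
```

```text
time: 3.25
tool_pos: [0.555, 0.0034, 0.2125]
tool_rot: [2.443, 1.565, 2.893]
contact_force: [-0.1, -0.8, 2.2]
opening: 0.0008
time: 3.45
tool_pos: [0.555, 0.0034, 0.2114]
tool_rot: [2.438, 1.565, 2.888]
contact_force: [-0.3, 0.6, 0.3]
opening: 0.0009
3.45 tip now [-33.1  -1.2 186.4] -> [0.0024 0.0009 0.0011] [-0.0017 -0.0043 -0.0036] F [-0.3  0.6  0.3] op 0.001
```

```bash
python3 -m creep '[{"translation":[0.0015,0,0],"twist":[0,0,0],"hand":0},{"translation":[0.0015,0,0],"twist":[0,0,0],"hand":0}]' | grep -E 'pos|force'
python3 -m creep '[{"translation":[0.001,0,0],"twist":[0,0,0],"hand":0},{"translation":[0.001,0,0],"twist":[0,0,0],"hand":0}]' | grep -E 'pos|force'
```

```text
tool_pos: [0.5549, 0.0035, 0.2098]
contact_force: [-0.9, 0.2, -0.0]
tool_pos: [0.5549, 0.0034, 0.209]
contact_force: [-0.5, -1.3, 1.0]
```

```bash
python3 -m creep '[{"translation":[0.0007,0,0],"twist":[0,0,0],"hand":0},{"translation":[0.0007,0,0],"twist":[0,0,0],"hand":0}]' | grep -E 'pos|force'
python3 -m creep '[{"translation":[0.0007,0,0],"twist":[0,0,0],"hand":0},{"translation":[0.0007,0,0],"twist":[0,0,0],"hand":0}]' | grep -E 'pos|force'
```

```text
tool_pos: [0.555, 0.0034, 0.2088]
contact_force: [-1.2, -0.7, 5.2]
tool_pos: [0.555, 0.0034, 0.2088]
contact_force: [-0.8, -1.0, 5.6]
```

```bash
python3 -m creep '[{"translation":[0.0014,0,0],"twist":[0,0,0],"hand":0},{"translation":[0.0014,0,0],"twist":[0,0,0],"hand":0},{"translation":[0.0014,0,0],"twist":[0,0,0],"hand":0}]' | grep -E 'pos|force'
python3 -m creep '[{"translation":[-0.02,0,0],"twist":[0,0,0],"hand":0},{"translation":[-0.04,0,0],"twist":[0,0,0],"hand":0}]' | grep -E 'pos|force'
python3 -W ignore - <<'E'
from h import *
plan(.068,0,.225)
b=robot.read_camera("top");cv2.imwrite("pics/t2.png",cv2.resize(b[130:250,220:340],None,fx=5,fy=5,interpolation=cv2.INTER_CUBIC))
a=robot.read_camera("scene");cv2.imwrite("pics/s2.png",cv2.resize(a[160:260,240:360],None,fx=6,fy=6,interpolation=cv2.INTER_CUBIC))
E
```

```text
tool_pos: [0.555, 0.0034, 0.2086]
contact_force: [-2.5, -0.4, 9.3]
tool_pos: [0.5546, 0.0036, 0.2485]
contact_force: [-1.3, -0.4, 0.0]
4.75 tip now [-33.4  -1.4 223.5] -> [-0.0018 -0.1013  0.0015] [-0.0016 -0.0039 -0.0035] F [-1.3 -0.4  0. ] op 0.001
```

View pics/s2.png

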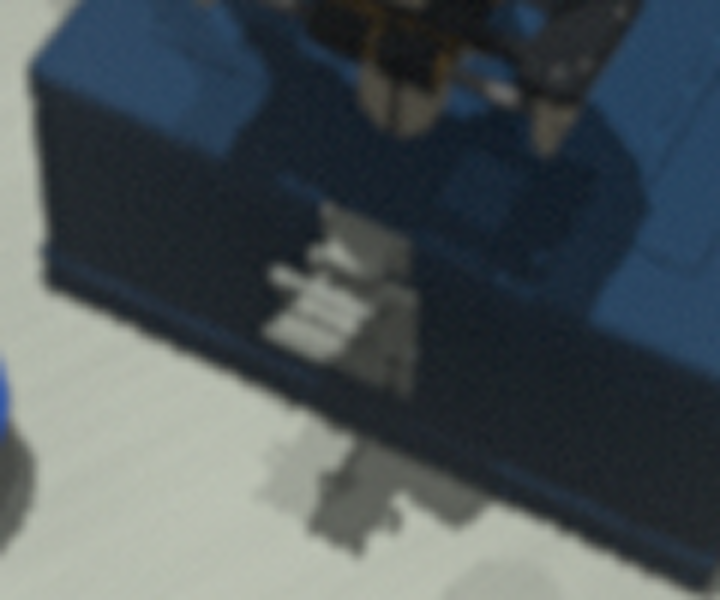

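The lid is shut. The bail still leans out over the lever, around (310,280) in the crop. Next I go out past the bar, descend, and push it in.

```bash
python3 -m creep '[{"translation":[0,-0.05,0.0015],"twist":[0,0,-0.0035],"hand":0},{"translation":[0,-0.101,0.0015],"twist":[0,0,-0.0035],"hand":0},{"translation":[0,-0.101,0.0015],"twist":[0,0,-0.0035],"hand":0},{"translation":[0.02,-0.101,0.0015],"twist":[0,0,-0.0035],"hand":0},{"translation":[0.028,-0.101,0.0015],"twist":[0,0,-0.0035],"hand":0}]' | grep -E 'pos|force'
python3 -m creep '[{"translation":[0.003,0,0],"twist":[0,0,0],"hand":0},{"translation":[0.007,0,0],"twist":[0,0,0],"hand":0}]' | grep -E 'pos|force'
python3 -W ignore - <<'E'
from h import *
plan(.033,0,.186)
b=robot.read_camera("scene");cv2.imwrite("pics/s3.png",cv2.resize(b[150:260,230:370],None,fx=5,fy=5,interpolation=cv2.INTER_CUBIC))
E
```

```text
tool_pos: [0.6004, -0.0866, 0.22]
contact_force: [0.1, 0.7, -0.4]
tool_pos: [0.6, -0.0861, 0.2124]
contact_force: [-0.1, -0.3, -0.8]
5.55 tip now [ 67.1   0.3 187.4] -> [ 0.0014  0.0341 -0.0004] [-0.0016 -0.0025 -0.0007] F [-0.1 -0.3 -0.8] op 0.0
```

View pics/s3.png

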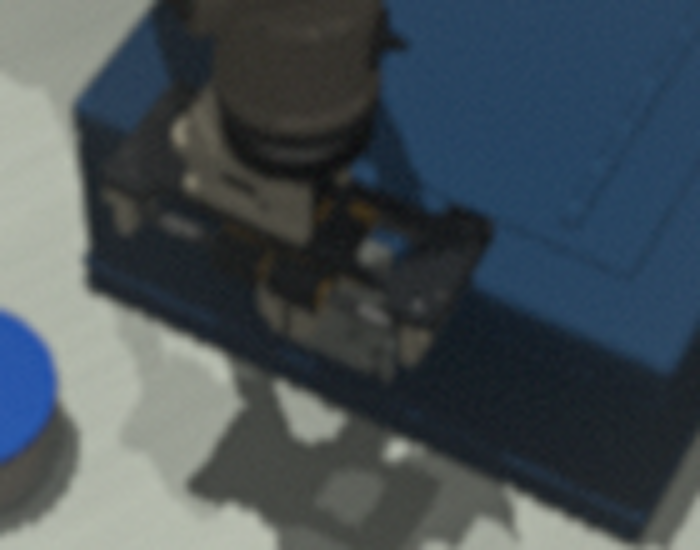

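The gripper hides the bail here, so I push inwards by feel.

```bash
python3 -m creep '[{"translation":[0.003,0,0],"twist":[0,0,0],"hand":0},{"translation":[0.003,0.006,0],"twist":[0,0,0],"hand":0},{"translation":[0.003,0.010,0],"twist":[0,0,0],"hand":0}]' | grep -E 'pos|force'
python3 -m creep '[{"translation":[0,0.005,0],"twist":[0,0,0],"hand":0},{"translation":[0,0.010,0],"twist":[0,0,0],"hand":0}]' | grep -E 'pos|force'
python3 -m creep '[{"translation":[0,0.005,0],"twist":[0,0,0],"hand":0},{"translation":[0,0.010,0],"twist":[0,0,0],"hand":0},{"translation":[0,0.015,0],"twist":[0,0,0],"hand":0}]' | grep -E 'pos|force'
python3 -m creep '[{"translation":[0,0.002,0],"twist":[0,0,0],"hand":0},{"translation":[0,0.002,0],"twist":[0,0,0],"hand":0}]' | grep -E 'pos|force'
python3 -W ignore - <<'E'
from h import *
plan(.033,0,.186)
E
```

```text
tool_pos: [0.5955, -0.0765, 0.2094]
contact_force: [0.1, 0.4, -0.0]
tool_pos: [0.591, -0.0669, 0.2098]
contact_force: [0.8, -0.7, 0.7]
tool_pos: [0.5843, -0.053, 0.2099]
contact_force: [0.2, -0.4, -0.3]
tool_pos: [0.5833, -0.0508, 0.2099]
contact_force: [-0.3, -0.4, 0.7]
6.6 tip now [ 28.1   0.7 184.9] -> [-0.0011 -0.0049 -0.0007] [-0.0006 -0.0016 -0.0002] F [-0.3 -0.4  0.7] op 0.0
```

```bash
python3 -m creep '[{"translation":[-0.04,0,0],"twist":[0,0,0],"hand":0},{"translation":[-0.06,-0.03,0],"twist":[0,0,0.14],"hand":0},{"translation":[-0.07,-0.07,0],"twist":[0,0,0.28],"hand":0},{"translation":[-0.07,-0.11,0],"twist":[0,0,0.42],"hand":0},{"translation":[-0.07,-0.14,0],"twist":[0,0,0.56],"hand":0}]' | grep -E 'pos|force'
python3 -m creep '[{"translation":[0,0,0],"twist":[0,0,0.1],"hand":0},{"translation":[0,0,0],"twist":[0,0,0.18],"hand":0}]' | grep -E 'pos|force'
python3 -W ignore - <<'E'
from h import *
plan(.10,0,.20,.785)
a=robot.read_camera("wrist");b=robot.read_camera("top");c=robot.read_camera("scene")
r=lambda i:cv2.resize(i,(400,300),interpolation=cv2.INTER_CUBIC)
cv2.imwrite("pics/m.png",np.vstack([np.hstack([r(a),r(a[180:300,200:360])]),np.hstack([r(b[140:230,230:350]),r(c[170:245,250:350])])]))
E
```

```text
tool_pos: [0.6446, -0.1794, 0.2813]
contact_force: [2.8, 0.8, 0.3]
tool_pos: [0.6444, -0.1823, 0.2788]
contact_force: [0.1, 1.9, 0.4]
7.3 tip now [156.1  -1.6 260.4] -> [ 0.0825 -0.0009  0.0014] [-0.0033  0.0024  0.0374] F [0.1 1.9 0.4] op 0.001
```

View pics/m.png

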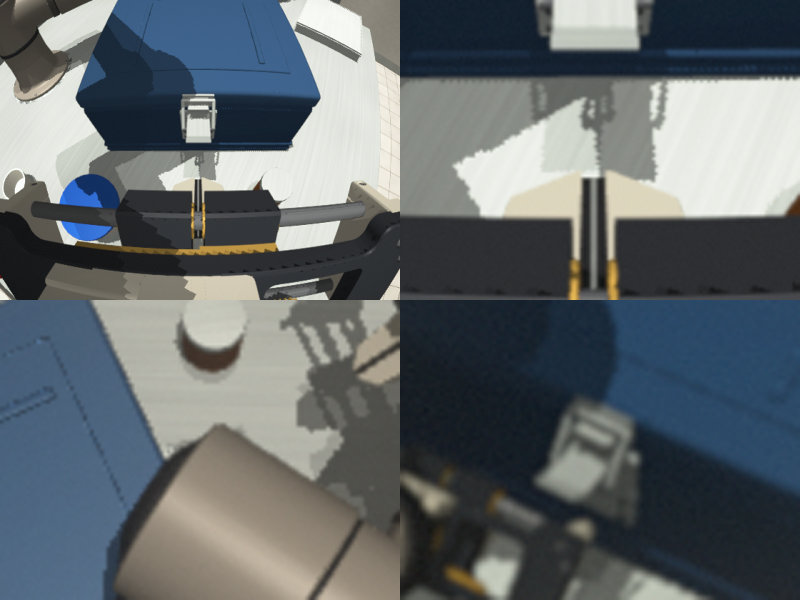

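The bail is over and lying against the lid, with the lever still open: bail in the top-left view at (197,105), and the same in the scene crop. Next I press on the lever's end lip with the fingertips, vertical at first and tilting as the lever goes round.

```bash
cat >> h.py <<'E'
def lip(th,pen=0,piv=(.016,.142)):
    r=np.array([np.sin(th),-np.cos(th)]);n=np.array([np.cos(th),np.sin(th)])
    t=float(np.interp(th,[.785,1.2,1.5,1.9],[.785,.436,.22,0]))
    d=np.array([-np.sin(t),-np.cos(t)])
    return np.array(piv)+.054*r+.0165*n+pen*d,t
def rows(ths,pen=0):
    s=robot.observe();r0=R.from_euler('xyz',s["tool_rot"])
    tip=np.array(s["tool_pos"])+.025*r0.as_matrix()[:,0]
    f=np.array(s["contact_force"]);print("t",round(s["time"],2),"tip",(loc(tip)*1000).round(1),"tilt",round(float(np.arctan2(-r0.as_matrix()[:,0]@out,-r0.as_matrix()[2,0])),3),"F out,lat,z",np.round([f@out,f@l,f[2]],1))
    for th in ths:
        e,t=lip(th,pen);Q=rot(t);p=wld(e[0],0,e[1])-.025*Q.as_matrix()[:,0]
        print(round(th,2),(e*1000).round(1),r0.inv().apply(p-s["tool_pos"]).round(4).tolist(),(r0.inv()*Q).as_rotvec().round(3).tolist())
E
python3 -W ignore -c "
from h import *
plan(.062,0,.20,0)"
```

```text
7.45 tip now [154.8  -0.6 260.3] -> [0.1138 0.0444 0.0004] [-2.900e-03  3.000e-04 -7.431e-01] F [-0.6  0.5  0.4] op 0.001
```

```bash
python3 -m creep '[{"translation":[0.01,0.02,0],"twist":[0,0,-0.145],"hand":0},{"translation":[0.03,0.03,0],"twist":[0,0,-0.29],"hand":0},{"translation":[0.06,0.04,0],"twist":[0,0,-0.435],"hand":0},{"translation":[0.085,0.044,0],"twist":[0,0,-0.58],"hand":0},{"translation":[0.1,0.044,0],"twist":[0,0,-0.72],"hand":0}]' | grep -E 'pos|force'
python3 -W ignore -c "
from h import *
plan(.062,0,.188,0)"
```

```text
tool_pos: [0.6, -0.0883, 0.2375]
contact_force: [0.0, -0.6, 0.2]
7.95 tip now [ 68.8  -0.5 212.5] -> [0.0245 0.0068 0.0005] [ 0.0029  0.0032 -0.0125] F [ 0.  -0.6  0.2] op 0.001
```

```bash
python3 -m creep '[{"translation":[0.015,0.007,0],"twist":[0.003,0.003,-0.012],"hand":0},{"translation":[0.025,0.007,0],"twist":[0.003,0.003,-0.012],"hand":0},{"translation":[0.025,0.007,0],"twist":[0.003,0.003,-0.012],"hand":0}]' | grep -E 'pos|force'
for k in 1 2 3; do python3 -m creep '[{"translation":[0.0015,0,0],"twist":[0,0,0],"hand":0},{"translation":[0.003,0,0],"twist":[0,0,0],"hand":0}]' | grep -E 'pos|force'; done
```

```text
tool_pos: [0.5964, -0.0812, 0.2127]
contact_force: [0.5, 0.2, 0.9]
tool_pos: [0.597, -0.0823, 0.21]
contact_force: [0.3, -0.7, -0.0]
tool_pos: [0.5973, -0.0831, 0.2069]
contact_force: [-0.2, -0.4, -0.2]
tool_pos: [0.5973, -0.0835, 0.2036]
contact_force: [-0.2, 0.1, 0.0]
```

```bash
for k in 1 2 3; do python3 -m creep '[{"translation":[0.0015,0,0],"twist":[0,0,0],"hand":0},{"translation":[0.003,0,0],"twist":[0,0,0],"hand":0}]' | grep -E 'pos|force'; done
python3 -W ignore -c "
from h import *
rows([1.9,1.8,1.75])"
```

```text
tool_pos: [0.5974, -0.0835, 0.2004]
contact_force: [-0.5, -0.4, -0.3]
tool_pos: [0.5973, -0.0834, 0.1973]
contact_force: [-0.1, -1.0, -0.2]
tool_pos: [0.5975, -0.0835, 0.1946]
contact_force: [-0.5, -0.7, 4.1]
t 9.45 tip [ 63.8  -0.7 169.6] tilt -0.002 F out,lat,z [ 0.4 -0.8  4.1]
1.9 [ 61.8 175.1] [-0.0055, 0.002, 0.0007] [0.0, 0.001, 0.002]
1.8 [ 64.8 170.3] [-0.0007, -0.0025, 0.0007] [0.0, 0.001, 0.057]
1.75 [ 66.2 167.9] [0.0018, -0.0045, 0.0007] [0.0, 0.001, 0.084]
```

```bash
python3 -W ignore -c "
from h import *
rows([1.72,1.66,1.6,1.54,1.48],.001)"
```

```text
t 9.45 tip [ 63.8  -0.7 169.6] tilt -0.002 F out,lat,z [ 0.4 -0.8  4.1]
1.72 [ 66.8 165.3] [0.0043, -0.0056, 0.0007] [0.0, 0.001, 0.101]
1.66 [ 68.2 162.3] [0.0075, -0.0077, 0.0007] [0.0, 0.001, 0.134]
1.6 [ 69.3 159.1] [0.0108, -0.0097, 0.0007] [0.0, 0.001, 0.167]
1.54 [ 70.3 155.8] [0.0142, -0.0114, 0.0007] [0.0, 0.001, 0.2]
1.48 [ 71.  152.6] [0.0177, -0.0131, 0.0007] [0.0, 0.001, 0.236]
```

```bash
python3 -m creep '[{"translation":[0.0043,-0.0056,0.0007],"twist":[0,0,0.1],"hand":0},{"translation":[0.0075,-0.0077,0.0007],"twist":[0,0,0.134],"hand":0},{"translation":[0.0108,-0.0097,0.0007],"twist":[0,0,0.167],"hand":0},{"translation":[0.0142,-0.0114,0.0007],"twist":[0,0,0.2],"hand":0},{"translation":[0.0177,-0.0131,0.0007],"twist":[0,0,0.236],"hand":0}]' | grep -E 'pos|force'
python3 -W ignore -c "
from h import *
rows([1.42,1.36,1.3,1.24,1.18],.001)"
```

```text
tool_pos: [0.6043, -0.0952, 0.1769]
contact_force: [1.3, -1.2, 3.3]
t 9.95 tip [ 71.4   0.3 152.6] tilt 0.235 F out,lat,z [1.7 0.7 3.3]
1.42 [ 71.6 149.2] [0.0032, -0.002, -0.0003] [0.001, 0.002, 0.042]
1.36 [ 71.9 145.9] [0.0065, -0.0042, -0.0003] [0.001, 0.002, 0.085]
1.3 [ 72.1 142.5] [0.0098, -0.0062, -0.0003] [0.001, 0.002, 0.129]
1.24 [ 72.  139.1] [0.0133, -0.008, -0.0003] [0.001, 0.002, 0.172]
1.18 [ 71.8 135.8] [0.0168, -0.0097, -0.0003] [0.001, 0.002, 0.217]
```

```bash
python3 -m creep '[{"translation":[0.0032,-0.002,0],"twist":[0,0,0.042],"hand":0},{"translation":[0.0065,-0.0042,0],"twist":[0,0,0.085],"hand":0},{"translation":[0.0098,-0.0062,0],"twist":[0,0,0.129],"hand":0},{"translation":[0.0133,-0.008,0],"twist":[0,0,0.172],"hand":0},{"translation":[0.0168,-0.0097,0],"twist":[0,0,0.217],"hand":0}]' | grep -E 'pos|force'
python3 -W ignore - <<'E'
from h import *
rows([1.13,1.08,1.03,.98,.93],.001)
c=robot.read_camera("scene");a=robot.read_camera("wrist")
r=lambda i:cv2.resize(i,(400,300),interpolation=cv2.INTER_CUBIC)
cv2.imwrite("pics/m2.png",np.hstack([r(c[170:245,250:350]),r(a[90:210,200:360])]))
E
```

```text
tool_pos: [0.6068, -0.1004, 0.1581]
contact_force: [1.2, -1.5, 3.9]
t 10.45 tip [ 72.1   0.3 135.7] tilt 0.455 F out,lat,z [1.9 0.4 3.9]
1.13 [ 71.4 133. ] [0.0027, -0.0016, -0.0003] [0.001, 0.002, 0.04]
1.08 [ 70.9 130.2] [0.0055, -0.0034, -0.0003] [0.001, 0.002, 0.082]
1.03 [ 70.2 127.5] [0.0083, -0.005, -0.0003] [0.001, 0.002, 0.124]
0.98 [ 69.5 124.8] [0.0112, -0.0066, -0.0003] [0.001, 0.002, 0.166]
0.93 [ 68.5 122.2] [0.0142, -0.0079, -0.0003] [0.001, 0.002, 0.208]
```

View pics/m2.png

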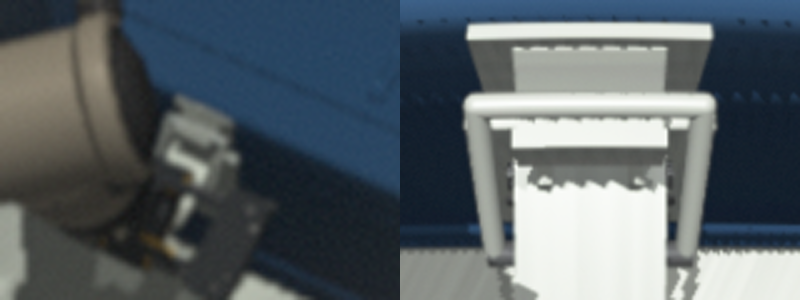

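The wrist crop shows the bar (465-715, row 105) behind the keeper's lip, which is the strip just below it at row 130. I continue pressing.

```bash
python3 -m creep '[{"translation":[0.0027,-0.0016,0],"twist":[0,0,0.04],"hand":0},{"translation":[0.0055,-0.0034,0],"twist":[0,0,0.082],"hand":0},{"translation":[0.0083,-0.005,0],"twist":[0,0,0.124],"hand":0},{"translation":[0.0112,-0.0066,0],"twist":[0,0,0.166],"hand":0},{"translation":[0.0142,-0.0079,0],"twist":[0,0,0.208],"hand":0}]' | grep -E 'pos|force'
python3 -W ignore - <<'E'
from h import *
rows([.89,.85,.81,.77,.73],.0015)
E
```

```text
tool_pos: [0.6071, -0.1014, 0.1415]
contact_force: [1.6, -1.7, 6.1]
t 11.05 tip [6.870e+01 1.000e-01 1.218e+02] tilt 0.664 F out,lat,z [2.2 0.7 6.1]
0.89 [ 67.4 119.7] [0.0025, -0.0011, -0.0001] [0.0, 0.002, 0.033]
0.85 [ 66.5 117.6] [0.0047, -0.0025, -0.0001] [0.0, 0.002, 0.066]
0.81 [ 65.5 115.6] [0.007, -0.0038, -0.0001] [0.0, 0.002, 0.1]
0.77 [ 64.4 113.7] [0.0093, -0.0047, -0.0001] [0.0, 0.002, 0.121]
0.73 [ 63.2 111.7] [0.0115, -0.005, -0.0001] [0.0, 0.002, 0.121]
```

```bash
python3 -m creep '[{"translation":[0.0025,-0.0011,0],"twist":[0,0,0.033],"hand":0},{"translation":[0.0047,-0.0025,0],"twist":[0,0,0.066],"hand":0},{"translation":[0.007,-0.0038,0],"twist":[0,0,0.1],"hand":0},{"translation":[0.0093,-0.0047,0],"twist":[0,0,0.121],"hand":0},{"translation":[0.0115,-0.005,0],"twist":[0,0,0.121],"hand":0}]' | grep -E 'pos|force'
python3 -W ignore - <<'E'
from h import *
rows([.69,.65,.61,.57,.53],.0015)
E
```

```text
tool_pos: [0.6059, -0.099, 0.1295]
contact_force: [0.8, -2.9, 6.2]
t 11.55 tip [6.360e+01 1.000e-01 1.119e+02] tilt 0.785 F out,lat,z [ 3.  -0.6  6.2]
0.69 [ 62.  109.8] [0.0026, -0.0003, -0.0] [0.0, 0.003, -0.0]
0.65 [ 60.8 107.9] [0.0048, -0.0007, -0.0] [0.0, 0.003, -0.0]
0.61 [ 59.4 106.1] [0.0071, -0.0011, -0.0] [0.0, 0.003, -0.0]
0.57 [ 58.  104.4] [0.0093, -0.0013, -0.0001] [0.0, 0.003, -0.0]
0.53 [ 56.5 102.7] [0.0116, -0.0014, -0.0001] [0.0, 0.003, -0.0]
```

```bash
python3 -m creep '[{"translation":[0.0026,-0.0003,0],"twist":[0,0,0],"hand":0},{"translation":[0.0048,-0.0007,0],"twist":[0,0,0],"hand":0},{"translation":[0.0071,-0.0011,0],"twist":[0,0,0],"hand":0},{"translation":[0.0093,-0.0013,0],"twist":[0,0,0],"hand":0},{"translation":[0.0116,-0.0014,0],"twist":[0,0,0],"hand":0}]' | grep -E 'pos|force'
python3 -W ignore - <<'E'
from h import *
rows([.49,.45,.41,.37,.33],.0015)
E
```

```text
tool_pos: [0.6029, -0.0928, 0.1208]
contact_force: [1.7, -3.4, 3.5]
t 12.05 tip [5.680e+01 1.000e-01 1.031e+02] tilt 0.783 F out,lat,z [3.8 0.  3.5]
0.49 [ 54.9 101.1] [0.0028, -0.0001, -0.0001] [0.0, 0.003, 0.002]
0.45 [53.3 99.5] [0.005, -0.0001, -0.0001] [0.0, 0.003, 0.002]
0.41 [51.6 98. ] [0.0073, 0.0, -0.0001] [0.0, 0.003, 0.002]
0.37 [49.9 96.6] [0.0095, 0.0003, -0.0001] [0.0, 0.003, 0.002]
0.33 [48.  95.2] [0.0118, 0.0006, -0.0001] [0.0, 0.003, 0.002]
```

```bash
python3 -m creep '[{"translation":[0.0028,0,0],"twist":[0,0,0],"hand":0},{"translation":[0.005,0,0],"twist":[0,0,0],"hand":0},{"translation":[0.0073,0,0],"twist":[0,0,0],"hand":0},{"translation":[0.0095,0.0003,0],"twist":[0,0,0],"hand":0},{"translation":[0.0118,0.0006,0],"twist":[0,0,0],"hand":0}]' | grep -E 'pos|force'
python3 -W ignore - <<'E'
from h import *
rows([.29,.25,.21,.17,.14,.1,.07,.03,0],.001)
E
```

```text
tool_pos: [0.5989, -0.0845, 0.1127]
contact_force: [1.7, -2.0, 4.5]
t 12.55 tip [47.6  0.2 95. ] tilt 0.784 F out,lat,z [2.6 0.6 4.5]
0.29 [46.5 94.3] [0.0013, 0.0002, -0.0001] [0.0, 0.003, 0.001]
0.25 [44.6 93.1] [0.0035, 0.0007, -0.0001] [0.0, 0.003, 0.001]
0.21 [42.7 91.9] [0.0057, 0.0012, -0.0001] [0.0, 0.003, 0.001]
0.17 [40.7 90.9] [0.0078, 0.0019, -0.0001] [0.0, 0.003, 0.001]
0.14 [39.2 90.1] [0.0094, 0.0025, -0.0001] [0.0, 0.003, 0.001]
0.1 [37.1 89.2] [0.0115, 0.0033, -0.0001] [0.0, 0.003, 0.001]
0.07 [35.5 88.6] [0.0131, 0.004, -0.0001] [0.0, 0.003, 0.001]
0.03 [33.4 87.8] [0.0151, 0.0049, -0.0001] [0.0, 0.003, 0.001]
0 [31.8 87.3] [0.0166, 0.0057, -0.0001] [0.0, 0.003, 0.001]
```

```bash
python3 -m creep '[{"translation":[0.002,0.0003,0],"twist":[0,0,0],"hand":0},{"translation":[0.004,0.0009,0],"twist":[0,0,0],"hand":0},{"translation":[0.006,0.0014,0],"twist":[0,0,0],"hand":0},{"translation":[0.0078,0.0019,0],"twist":[0,0,0],"hand":0}]' | grep -E 'pos|force'
for k in 1 2; do python3 -m creep '[{"translation":[0.001,0.0004,0],"twist":[0,0,0],"hand":0},{"translation":[0.002,0.0008,0],"twist":[0,0,0],"hand":0}]' | grep -E 'pos|force';done
python3 -W ignore - <<'E'
from h import *
rows([.1,.05,0,-.03],.001)
E
```

```text
tool_pos: [0.5957, -0.078, 0.1084]
contact_force: [0.3, -1.5, 4.0]
tool_pos: [0.5947, -0.076, 0.1074]
contact_force: [-0.0, -1.2, 3.8]
tool_pos: [0.5938, -0.0741, 0.1063]
contact_force: [0.6, -2.3, 1.8]
t 13.35 tip [36.   0.1 88.6] tilt 0.785 F out,lat,z [ 2.3 -0.4  1.8]
0.1 [37.1 89.2] [-0.0012, -0.0004, -0.0] [0.0, 0.002, 0.0]
0.05 [34.5 88.2] [0.0014, 0.0007, -0.0] [0.0, 0.002, 0.0]
0 [31.8 87.3] [0.0039, 0.002, -0.0] [0.0, 0.002, 0.0]
-0.03 [30.2 86.8] [0.0054, 0.0028, -0.0] [0.0, 0.002, 0.0]
```

```bash
for k in 1 2 3 4; do python3 -m creep '[{"translation":[0.001,0.0005,0],"twist":[0,0,0],"hand":0},{"translation":[0.001,0.0005,0],"twist":[0,0,0],"hand":0}]' | grep -E 'pos|force';done
```

```text
tool_pos: [0.5932, -0.073, 0.1057]
contact_force: [-0.2, -0.9, 0.6]
tool_pos: [0.5926, -0.0719, 0.1051]
contact_force: [0.3, -0.2, 0.7]
tool_pos: [0.592, -0.0708, 0.1046]
contact_force: [1.0, -1.2, 1.3]
tool_pos: [0.5914, -0.0697, 0.1042]
contact_force: [0.8, -0.1, -0.2]
```

```bash
for k in 1 2 3; do python3 -m creep '[{"translation":[0.001,0.0005,0],"twist":[0,0,0],"hand":0},{"translation":[0.001,0.0005,0],"twist":[0,0,0],"hand":0}]' | grep -E 'pos|force';done
python3 -W ignore - <<'E'
from h import *
rows([0],.001)
c=robot.read_camera("scene");a=robot.read_camera("wrist")
r=lambda i:cv2.resize(i,(400,300),interpolation=cv2.INTER_CUBIC)
cv2.imwrite("pics/m3.png",np.hstack([r(c[170:245,250:350]),r(a[110:230,200:360])]))
E
```

```text
tool_pos: [0.591, -0.0688, 0.1038]
contact_force: [0.5, -0.7, 1.0]
tool_pos: [0.5908, -0.0684, 0.1037]
contact_force: [2.0, -4.0, 3.1]
tool_pos: [0.5908, -0.0683, 0.1038]
contact_force: [1.6, -5.6, 3.5]
t 14.75 tip [29.5 -0.  86. ] tilt 0.782 F out,lat,z [ 5.7 -1.1  3.5]
0 [31.8 87.3] [-0.0025, -0.0008, 0.0001] [-0.0, 0.003, 0.003]
```

View pics/m3.png

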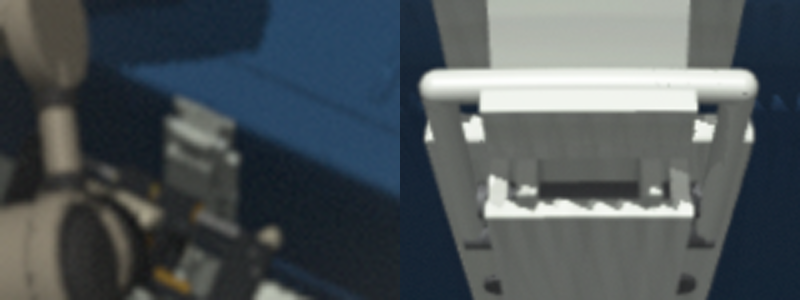

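The bar is hooked in the channel behind the lip, and the lever is vertical against a firm stop. I give it one firmer press of about 13 N to confirm, then release.

```bash
python3 -m creep '[{"translation":[0.0015,0.0010,0],"twist":[0,0,0],"hand":0},{"translation":[0.0018,0.0013,0],"twist":[0,0,0],"hand":0},{"translation":[0.0018,0.0013,0],"twist":[0,0,0],"hand":0}]' | grep -E 'pos|force'
python3 -m creep '[{"translation":[0.002,0.0015,0],"twist":[0,0,0],"hand":0},{"translation":[0.0022,0.0018,0],"twist":[0,0,0],"hand":0},{"translation":[0.0022,0.0018,0],"twist":[0,0,0],"hand":0}]' | grep -E 'pos|force'
```

```text
tool_pos: [0.5906, -0.0679, 0.1038]
contact_force: [2.8, -8.2, 4.7]
tool_pos: [0.5904, -0.0677, 0.1039]
contact_force: [4.5, -11.6, 3.9]
```

```bash
python3 -m creep '[{"translation":[-0.003,-0.002,0],"twist":[0,0,0],"hand":0},{"translation":[-0.03,-0.01,0],"twist":[0,0,0],"hand":0},{"translation":[-0.07,-0.01,0],"twist":[0,0,0],"hand":0},{"translation":[-0.10,-0.01,0],"twist":[0,0,0],"hand":0},{"translation":[-0.10,-0.01,0],"twist":[0,0,0],"hand":0}]' | grep -E 'pos|force'
python3 -W ignore - <<'E'
from h import *
rows([0],.001)
c=robot.read_camera("scene");a=robot.read_camera("wrist")
r=lambda i:cv2.resize(i,(400,300),interpolation=cv2.INTER_CUBIC)
cv2.imwrite("pics/m4.png",np.hstack([r(c[140:275,220:400]),r(a[90:210,200:360])]))
E
```

```text
tool_pos: [0.6246, -0.1396, 0.1708]
contact_force: [0.2, 0.6, -0.2]
t 15.95 tip [108.7  -0.6 152.8] tilt 0.768 F out,lat,z [-0.5  0.5 -0.2]
0 [31.8 87.3] [0.1006, 0.0094, -0.0002] [0.001, 0.011, 0.017]
```

View pics/m4.png

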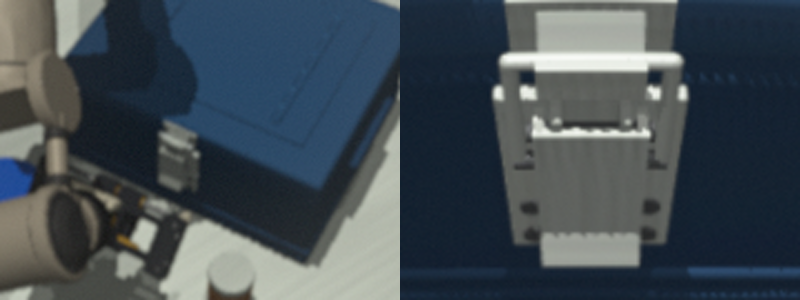

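```bash
python3 -c "
from h import *
print(robot.hand_in())"
```

```text
the job is handed in; nothing more can be done
None
```

The carrier is latched and I handed the job in at about 16 s. The hand-in gives no verdict, so these results rest on the forces and pictures below.

- **Lid:** I pushed it down onto the seal, with a peak reading of about 10 N. The fingertips stopped at about 183.6 mm, against the 184 mm stated for a shut lid.
- **Bail:** I nudged it inwards with the closed fingertips. The wrist pictures then showed the crossbar behind the keeper's lip.
- **Lever:** I pressed it round by its end lip. The force stayed at about 7 N or less and faded past centre. It then met a firm stop, which I confirmed with a press of about 13 N.

**Last check:** After I backed off to about 11 cm from the latch face, the picture showed the lever lying flat along the carrier and the bar hooked in the keeper. The contact force was near zero and nothing was touching the robot.

**Not checked:**
- The lever angle and how far the keeper is drawn down were not measured directly; I judged them from the firm stop and the pictures.
- I did not measure the bystanders again afterwards. I felt no unexpected contact, and the jar and part of the tub were visible and still standing.

No check failed or disagreed with another. The only differences were in measuring: the two camera views put the seal corners up to 6 mm apart. The lever lip's shape was my guess, and its stop came about 2 mm further in than that guess predicted.

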